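Clear the machine bed and hold the inspection mirror on the index stud

TASK

Take the wooden scraper block and push all four steel chips off the green machine bed with it, without the fingers touching a chip, then put the scraper back down on the bench, clear of the bed, and let go of it. Then take the sprung inspection mirror by the tab on its top, turn it until the small camera on its stand sees the brass index stud near the middle of the mirror, and finish while still holding the tab at that angle, because the mirror swings back if released. Leave the other things on the bench where they are.

Things in the scene. Friction and masses are not known exactly. Their poses are not given: they have to be found in the camera images.
- bed: Fixed machine bed: green slab with a bare steel top, 200 (x) x 240 (y) x 30 mm high, turned a little on the bench. Origin: centre of its underside; top face at 30 mm.
- scraper: Loose scraper: upright wooden block with a steel sole, 140 long (its x) x 28 thick (its y) x 60 mm high, 0.13 to 0.27 kg, standing on the bench to the right of the bed. Origin: centre of its underside. Pinch it across the 28 mm from above.
- chip0: Loose steel chip: short end of angle section, 24 x 15 mm, 15 mm high, 12 g, lying on the bed. Origin: under its middle.
- chip1: Loose steel chip: short end of angle section, 22 x 15 mm, 15 mm high, 12 g, lying on the bed. Origin: under its middle.
- chip2: Loose steel chip: short end of angle section, 20 x 15 mm, 15 mm high, 12 g, lying on the bed. Origin: under its middle.
- chip3: Loose steel chip: short end of angle section, 18 x 15 mm, 15 mm high, 12 g, lying on the bed. Origin: under its middle.
- mark (a point): Middle of the front of the brass index stud: a disc of 26 mm diameter, 8 mm proud of the +y face (towards the mirror) of the green fence head, 18 mm above the bed's top. The head is a fixed block 70 (x) x 34 (y) x 55 mm high at the right-hand (-y) end of the bed, square to it. The frame is the head's and the bed's: y points out of the stud.
- lens (a point): Middle of the front glass of the small black camera (50 x 44 x 44 mm, top 72 mm above the bench) on the mirror's fixed base plate (290 x 80 x 8 mm), 164 mm from the pivot and looking straight at it. x points from mirror to camera. A thin upright aluminium shade, 90 mm high, stands on the bed's side of the camera, 38 mm from the line lens-mirror, 90 to 220 mm from the pivot.
- mirror: Upright mirror 60 wide (its y) x 55 mm, 25 to 80 mm above the bench; on top a black grip tab 36 wide (its y) x 12 thick (its x), up to 127 mm. Origin: on the upright pivot at bench height; x is the glass's outward normal. At rest x points 0.087 rad clockwise (from above) of the way from pivot to lens; turns up to 1.2 rad clockwise from there; a spring turns it back (0.03 to 0.10 Nm).
- tab_grip (a point): Middle of the tab, on the pivot axis, 107 mm above the bench: the place to pinch, across the 12 mm. Same axes as mirror.
- sight_line (a point): Not a visible thing: the camera's line of sight after reflection. Origin in the middle of the glass on the pivot axis, 50 mm above the bench; x points along the reflected ray, so it turns twice as far as the mirror. The stud is in view when this ray runs at the mark.
- mug: Bystander: white mug, 80 mm diameter, 90 mm high, near left of the bench. Origin: under its middle.
- jar: Bystander: amber glass jar, 60 mm diameter, 80 mm high, far right. Origin: under its middle.
- tin: Bystander: tin, 72 mm diameter, 100 mm high, beyond the bed. Origin: under its middle.
- screwdriver: Bystander: screwdriver lying beyond the bed.
- wrench: Bystander: wrench lying near right, close to the robot.
- offcut: Bystander: wood offcut 100 x 45 x 30 mm, lying between the robot and the gap from bed to mirror. Origin: under its middle.

How it is judged:
By the outcome, as a careful person would: the job done as asked, in the order asked, and still so for the second after the job is handed in, while the arm keeps its last pose, push and grip.
It also fails if it takes over 58 s, if anything falls off the work surface, if the arm or the gripper's body presses on something with over 40 N, if the wrist force passes 120 N, or if a joint passes its speed limit or range.

ROBOT

A 6-joint arm with a two-finger parallel gripper is mounted at the origin on the work surface. World frame = base frame: x ahead of the robot, y to its left, z up, the work surface at z = 0. Lengths are in mm, angles in rad, forces in N, time in s.
With the tool pointing down it reaches from about 300 to 775 mm from the base axis. Payload 14.6 kg.
Tool frame: the origin (TCP) lies on the centre line of the jaws, within the pads' length; the fingertips stand 19 mm ahead of it and the grasp point (between the pads) is the TCP (bot.tip_reach is the distance from the TCP to the fingertips, in mm); z points along the fingers, y is the line along which they close (so a half turn about z gives the same grasp; the last joint's range is limited). The gripper opens to 85 mm and grips with 20 to 120 N. Pads are 22 mm wide; open, the fingers measure 114 mm over their backs; the gripper's body (76 mm by 85 mm) begins 54 mm behind the grasp point. The pads swing forward as they close: fully open they stand 13 mm farther back than shut.
Start: joints at [-1.254, 0.3, 1.521, -0, 1.321, -0.067], TCP at [205.938, -509.979, 250.281] pointing down, gripper open.
Joint ranges: [-3.03, 3.03], [-0.79, 2.21], [0.23, 2.52], [-1.04, 4.18], [0, 3.07], [-2.55, 2.55]. Speed limits (rad/s): [2.22, 2.22, 2.57, 3.14, 3.14, 3.14].

INTERFACE

Orientations are given as a unit quaternion [w, x, y, z].
In Python, from rig import bot gives the robot as it stands. Calls block until the motion is done:
- bot.move_to(position, orientation): joint-space move of the TCP to a pose.
- bot.servo_line(position, attitude=None, speed=150, until_force=None): straight line of the TCP; attitude=None keeps the orientation; speed is the mean speed in mm/s. With until_force (N) it stops when the force on the tool has changed by that much, and returns True; else False.
- bot.move_joints(angles): joint-space move.
- bot.move_gripper(opening, grip_force=None): finger opening in mm; grip_force is the grip in N (None keeps the last); returns when the fingers have stopped.
- bot.dwell(seconds).
- bot.ik(position, orientation): joint angles nearest the present ones, or None.
- bot.read_state(): the state.
- bot.read_camera(name): name is "scene" or "top"; returns a dict with "image" (480x640x3 uint8, blue, green, red), "depth" (480x640 float32, mm along the optical axis (not along the pixel's ray), 0 where there is no reading), "fovy" (degrees; the focal length in pixels is half the picture's height over the tangent of half this angle, whatever the lens; pixels are square), "cx", "cy" (the principal point, pixels), "eye" and "attitude" of the camera in the world. Camera axes: x right, y down, z forward; pixel columns grow to the right and rows downward; lengths in mm; the calibration is good to about 2 mm. A picture is of the moment at which its call begins.
A pose or a line that the arm cannot do raises bot.MotionError and nothing moves.
- bot.finish_job(): hands the job in; it is judged then, once.
The state is a dict: "clock": time; "joint_positions": joint angles; "qvel": joint speeds; "effort": joint torques, N m; "ee_pos": TCP position; "tool_rot": TCP orientation; "ft_force": force on the tool from outside, world axes, zero at the start; "moment": the same for the moment, N m; "grip_width": finger opening in mm; "grip_force": force on a finger pad.
Only numpy, scipy, OpenCV 4.12 (cv2) and the standard library are available. Lean on these libraries where they do the work, as an engineer would, in place of code of your own. Each camera call takes 0.05 s, during which the arm holds its last target. There are 200 camera calls.

## Working session

There is one attempt and no reset: what is moved stays moved. The work goes in short steps, each a Python script; the robot and the scene stay as the last script left them, time stands still between calls to the robot, and variables do not carry over. Pictures are saved under pics/ and viewed, at most 10 in all, crops included, and the job is handed in when it is done.

```bash
ls; mkdir -p pics
cat > h.py <<'E'
import numpy as np, cv2
from scipy.spatial.transform import Rotation as R
from rig import bot
def cam(n):
    c=bot.read_camera(n); np.savez(f'{n}.npz',**c); return c
def cloud(c):
    h,w=c['depth'].shape; f=h/2/np.tan(np.radians(float(c['fovy']))/2)
    u,v=np.meshgrid(np.arange(w),np.arange(h)); d=c['depth']
    p=np.stack([(u-c['cx'])/f*d,(v-c['cy'])/f*d,d],-1)
    a=np.asarray(c['attitude'])
    M=a if a.shape==(3,3) else R.from_quat(a[[1,2,3,0]]).as_matrix()
    return p@M.T+np.asarray(c['eye'])
E
python3 - <<'E'
from h import *
for n in('top','scene'):
    c=cam(n); cv2.imwrite(f'pics/{n}0.png',c['image']); print(n,c['fovy'],c['cx'],c['cy'],c['eye'],c['attitude'],(c['depth']==0).mean())
s=bot.read_state(); print(s)
E
```

```text
pics
top 47.81404644395802 324.72370748921884 227.8444604300078 [ 357.44834532   39.27266908 1255.69575349] [-0.05134688  0.70762353 -0.70193545  0.06260242] 0.003951822916666667
scene 49.081200999606736 318.2053121281208 240.55309405038162 [ 848.72249506 -434.64531875 1045.53929598] [-0.2427098   0.92049189  0.29638593 -0.0770845 ] 0.004104817708333333
{'clock': 0.1, 'joint_positions': array([-1.25356608e+00,  3.00416866e-01,  1.52149828e+00,  6.21378046e-06,
        1.32067294e+00, -6.65858204e-02]), 'qvel': array([ 2.09499585e-04, -2.27653702e-03, -1.99348625e-03,  4.82766879e-06,
       -3.58302461e-04,  2.94732031e-04]), 'effort': array([ 1.99388931e-03, -5.44373310e+01, -3.62366760e+01, -1.82544335e-05,
        3.01914471e-03,  3.09371251e-05]), 'ee_pos': array([ 205.90477812, -509.81384738,  249.78607688]), 'tool_rot': array([-4.94188013e-04,  9.81642124e-01,  1.90731466e-01, -5.92253984e-05]), 'ft_force': array([0.55495421, 0.71278718, 0.48786918]), 'moment': array([ 0.00375132, -0.03529926,  0.05928474]), 'grip_force': 0.0, 'grip_width': 85.2506938927475}
```

View pics/top0.png

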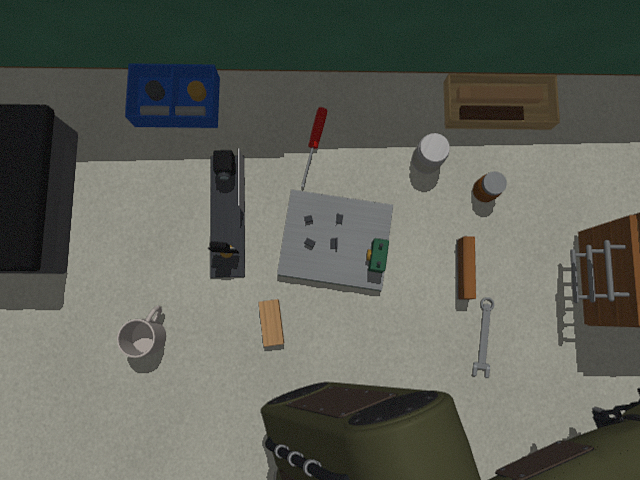

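View pics/scene0.png

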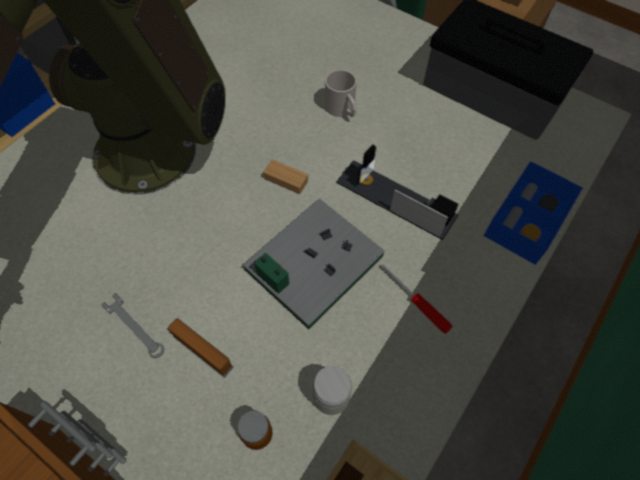

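Top view shows bed (335,240) with four chips around (308–339, 218–245), fence head (378,255), scraper (467,268), mirror tab (225,248), camera (224,165), shade (240,185), offcut (271,324), and tin (432,152). The scene view agrees with it. Next I measure these from depth.

```bash
cat > m.py <<'E'
from h import *
def meas(n):
    c=dict(np.load(f'{n}.npz')); P=cloud(c); B=dict(
    bed=(P,(250,260),(410,310),180,25,36),chips=(0,)) if 0 else None
    Z=P[...,2]
    def rect(name,x0,x1,y0,y1,z0,z1):
        m=(P[...,0]>x0)&(P[...,0]<x1)&(P[...,1]>y0)&(P[...,1]<y1)&(Z>z0)&(Z<z1)
        q=P[m]
        if len(q)<5: print(n,name,'none');return
        (cx,cy),(w,h),a=cv2.minAreaRect(q[:,:2].astype(np.float32))
        print(n,name,len(q),'c',round(cx,1),round(cy,1),'wh',round(w,1),round(h,1),'ang',round(a,2),'z',np.round(np.median(q[:,2]),1))
    rect('bed',180,500,-150,200,25,35)
    rect('head',180,500,-150,0,79,92)
    rect('scraper',200,450,-350,-180,54,66)
    rect('offcut',50,300,80,250,24,36)
    rect('tab',200,420,180,400,115,135)
    rect('cam',380,560,180,400,66,78)
    rect('shade',250,560,180,400,83,96)
    rect('plate',200,560,180,400,4,13)
    rect('tin',400,600,-250,-50,93,107)
    rect('jar',350,600,-350,-200,74,86)
    rect('screwdriver',400,700,0,150,5,30)
    m=(P[...,0]>230)&(P[...,0]<470)&(P[...,1]>-40)&(P[...,1]<150)&(Z>37)&(Z<60)
    k,l,s,ce=cv2.connectedComponentsWithStats(m.astype(np.uint8))
    for i in range(1,k):
        if s[i,4]>8:
            q=P[l==i]; print(n,'chip',s[i,4],np.round(cv2.minAreaRect(q[:,:2].astype(np.float32))[0],1),np.round(np.percentile(q[:,2],[50,95]),1),ce[i].round())
if __name__=='__main__':
    for n in('top','scene'): meas(n)
E
python3 m.py
```

```text
top bed 3550 c 432.9 53.4 wh 179.7 312.8 ang 28.66 z 30.5
top head 299 c 479.3 -95.7 wh 34.3 45.0 ang 82.36 z 85.6
top scraper 311 c 424.3 -298.3 wh 29.8 52.3 ang 87.42 z 59.9
top offcut 58 c 296.5 133.3 wh 6.8 44.3 ang 0.33 z 30.7
top tab none
top cam 17 c 501.4 245.7 wh 6.6 56.5 ang 1.48 z 74.5
top shade 122 c 402.6 328.3 wh 44.5 287.7 ang 53.92 z 89.1
top plate 2419 c 380.2 290.2 wh 219.5 359.7 ang 89.94 z 6.5
top tin 24 c 486.4 -96.6 wh 6.3 56.3 ang 82.61 z 98.0
top jar none
top screwdriver 1985 c 551.1 75.2 wh 297.8 149.0 ang 0.21 z 28.3
scene bed 2925 c 395.9 22.1 wh 208.2 287.3 ang 0.09 z 30.7
scene head 297 c 478.8 -97.8 wh 34.2 45.8 ang 82.57 z 85.7
scene scraper 356 c 423.8 -300.8 wh 28.1 52.3 ang 88.76 z 60.7
scene offcut 36 c 297.3 131.9 wh 6.7 42.3 ang 7.55 z 30.5
scene tab none
scene cam 32 c 505.4 243.5 wh 59.2 5.7 ang 82.73 z 71.2
scene shade 134 c 402.9 325.5 wh 48.4 290.9 ang 52.4 z 88.9
scene plate 1646 c 380.1 289.7 wh 219.0 359.8 ang 89.95 z 7.1
scene tin 31 c 491.5 -99.3 wh 8.3 46.8 ang 80.05 z 97.5
scene jar none
scene screwdriver 1553 c 550.7 73.0 wh 298.1 146.2 ang 0.23 z 28.7
```

```bash
cat > m.py <<'E'
from h import *
W=dict(bed=(400,700,-140,190,26,34.5),head=(420,640,-140,-40,82,90),scraper=(350,620,-360,-220,54,66),offcut=(280,500,90,250,26,36),
 tab=(430,640,220,330,112,135),mglass=(430,640,220,330,60,112),cam=(640,800,200,360,66,78),shade=(540,780,190,290,84,96),plate=(450,800,200,330,5,12),
 tin=(640,850,-250,-100,93,107),jar=(580,800,-380,-230,70,90))
def meas(n,pr=True):
    c=dict(np.load(f'{n}.npz')); P=cloud(c); Z=P[...,2]; out={}
    for name,(x0,x1,y0,y1,z0,z1) in W.items():
        m=(P[...,0]>x0)&(P[...,0]<x1)&(P[...,1]>y0)&(P[...,1]<y1)&(Z>z0)&(Z<z1)
        k,l,s,_=cv2.connectedComponentsWithStats(m.astype(np.uint8))
        if k<2: print(n,name,'none');continue
        q=P[l==1+np.argmax(s[1:,4])]
        (cx,cy),(w,h),a=cv2.minAreaRect(q[:,:2].astype(np.float32))
        print(n,name,len(q),'c',round(cx,1),round(cy,1),'wh',round(w,1),round(h,1),'ang',round(a,2),'z',np.round(np.median(q[:,2]),1),np.round(q.max(0)))
    m=(P[...,0]>400)&(P[...,0]<700)&(P[...,1]>-40)&(P[...,1]<180)&(Z>36)&(Z<60)
    k,l,s,ce=cv2.connectedComponentsWithStats(m.astype(np.uint8))
    for i in range(1,k):
        if s[i,4]>8:
            q=P[l==i]; print(n,'chip',s[i,4],np.round(cv2.minAreaRect(q[:,:2].astype(np.float32)),1) if 0 else np.round(cv2.minAreaRect(q[:,:2].astype(np.float32))[0],1),np.round(np.percentile(q[:,2],[50,95]),1),ce[i].round())
    return P
if __name__=='__main__':
    for n in('top','scene'):
        P=meas(n)
        if n=='top':
            for t,(u,v) in dict(bed=(320,250),c1=(291,192),c2=(392,205),c3=(381,293),c4=(278,277),scr=(467,268),cam=(224,158),tab=(222,246)).items(): print(t,P[v,u].round())
    c=dict(np.load('scene.npz'));cv2.imwrite('pics/mir.png',cv2.resize(c['image'][130:250,320:480],None,fx=5,fy=5,interpolation=2))
E
python3 m.py
```

```text
top bed 7645 c 532.6 -3.8 wh 240.0 200.6 ang 81.89 z 30.5 [647. 128.  34.]
top head 418 c 491.6 -97.3 wh 33.4 69.9 ang 81.82 z 85.6 [527. -77.  90.]
top scraper 805 c 467.9 -299.7 wh 30.4 139.0 ang 88.95 z 60.3 [ 537. -284.   66.]
top offcut 886 c 343.5 140.1 wh 99.7 45.1 ang 8.34 z 30.6 [394. 169.  36.]
top tab 117 c 505.0 246.2 wh 36.7 12.5 ang 85.2 z 126.9 [512. 264. 132.]
top mglass 85 c 504.4 248.1 wh 55.2 11.3 ang 87.54 z 82.2 [509. 276. 111.]
top cam 414 c 699.2 252.9 wh 56.7 43.5 ang 1.77 z 72.1 [728. 275.  78.]
top shade 97 c 660.9 212.9 wh 129.3 2.7 ang 1.78 z 88.4 [725. 216.  94.]
top plate 2519 c 591.7 249.2 wh 284.0 84.0 ang 2.33 z 8.4 [734. 295.  12.]
top tin 673 c 730.2 -219.4 wh 64.0 66.6 ang 13.63 z 100.5 [ 764. -186.  107.]
top jar 436 c 656.1 -356.3 wh 53.0 47.4 ang 0.69 z 80.2 [ 683. -333.   87.]
top chip 22 [578.4  -8.2] [44.6 48.6] [338. 218.]
top chip 25 [575.   59.3] [43.7 45.8] [308. 220.]
top chip 16 [522.5  -3.1] [43.6 49.2] [336. 241.]
top chip 33 [523.4  55.7] [43.  48.1] [308. 242.]
bed [506.  31.  32.]
c1 [640.  99.  32.]
c2 [ 612. -135.   30.]
c3 [ 411
[... 463 characters left out ...]
.48 z 126.6 [513. 263. 132.]
scene mglass 141 c 508.2 246.1 wh 52.7 13.1 ang 79.85 z 91.0 [512. 273. 111.]
scene cam 388 c 699.9 251.6 wh 57.3 45.8 ang 0.68 z 71.9 [729. 275.  77.]
scene shade 156 c 661.0 211.6 wh 128.6 7.2 ang 1.93 z 88.4 [725. 216.  94.]
scene plate 1374 c 554.4 246.2 wh 209.7 83.7 ang 2.11 z 8.5 [658. 291.  12.]
scene tin 1010 c 730.5 -220.4 wh 58.7 65.9 ang 89.05 z 100.5 [ 763. -191.  106.]
scene jar 689 c 656.0 -357.1 wh 52.5 45.7 ang 0.38 z 80.5 [ 682. -334.   86.]
scene chip 42 [518.3  55.9] [43.  47.9] [325. 232.]
scene chip 22 [573.4  56.2] [44.1 48. ] [346. 244.]
scene chip 47 [522.1  -2.6] [41.7 48. ] [310. 253.]
scene chip 34 [580.   -8.7] [43.5 47.7] [331. 267.]
```

View pics/mir.png

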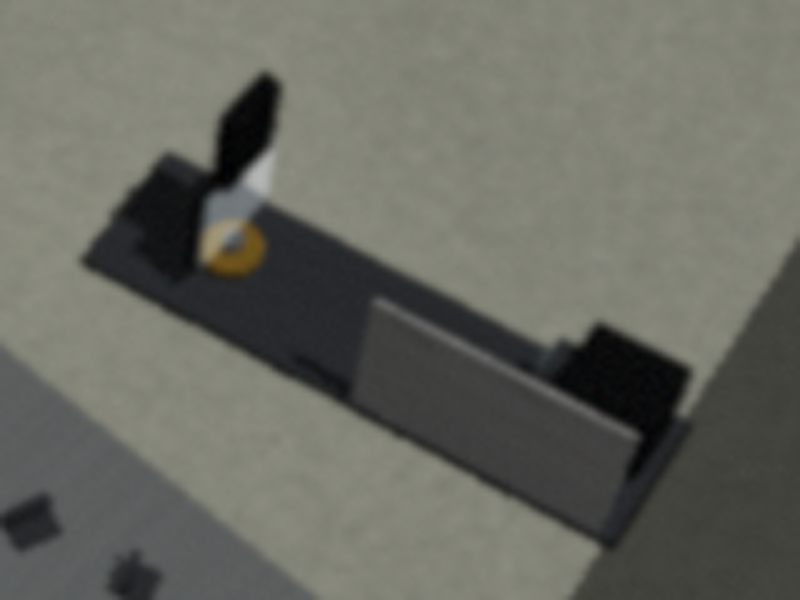

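Everything cross-checks: sizes and heights match and the two cameras agree within 2 mm. The enlarged crop shows the tab edge-on at about (245,130), the shade at (490,400) and the camera at (620,390). I'll push towards bed −x, where only the bare bench lies in front of the edge.

```bash
cat >> h.py <<'E'
def down(t):
    a=(np.radians(t)+np.pi/2)/2; return np.array([0,np.cos(a),np.sin(a),0])
bx=np.array([np.cos(np.radians(-8.1)),np.sin(np.radians(-8.1))]); by=np.array([-bx[1],bx[0]]); bc=np.array([532.4,-4.8])
def bed(x,y,z): return np.r_[bc+x*bx+y*by,z]
def st(l):
    s=bot.read_state(); print(l,round(s['clock'],2),s['ee_pos'].round(1),'F',s['ft_force'].round(1),'w',round(s['grip_width'],1),round(s['grip_force'],1))
S=np.array([468.,-300.7])
E
python3 - <<'E'
from h import *
o=down(-91)
bot.move_to([*S,140],o); st('above')
bot.servo_line([*S,50],speed=150); st('at')
bot.move_gripper(10,60); st('grip')
bot.servo_line([*S,190],speed=250); st('up')
bot.move_to(bed(80,34,190),down(-8.1)); st('over')
c=cam('top'); cv2.imwrite('pics/t1.png',cv2.resize(c['image'][120:340,200:500],None,fx=2.5,fy=2.5))
E
```

```text
above 1.43 [ 467.7 -301.4  140.3] F [-0.8 -0.1  0.4] w 85.7 0.0
at 2.17 [ 468.3 -301.2   50.9] F [ 0.2  0.2 -0.2] w 85.4 0.0
grip 2.74 [ 468.2 -300.9   50.5] F [-0.5 -0.9  4.7] w 27.2 60.0
up 3.45 [ 467.5 -300.3  188.3] F [-0.6  0.3 -2.8] w 26.9 59.2
over 4.77 [616.2  16.6 189.6] F [-1.  -0.7 -1.6] w 26.7 59.2
```

View pics/t1.png

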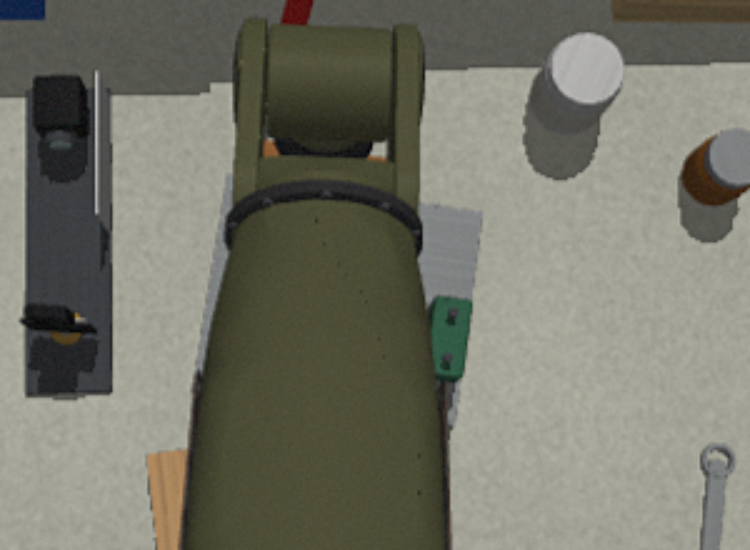

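Scraper is held (width 27 mm); in this view it shows just past the wrist at about (325,150) over the bed's far side, everything else in place. Now lower and push.

Run:
```python
from h import *
bot.servo_line(bed(80,34,92),speed=200)
print(bot.servo_line(bed(80,34,78),speed=15,until_force=5)); st('touch')
z=bot.read_state()['ee_pos'][2]+0.8
bot.servo_line(bed(80,34,z),speed=20); st('z')
bot.servo_line(bed(-104,34,z),speed=60); st('end')
c=cam('scene'); cv2.imwrite('pics/s1.png',cv2.resize(c['image'][120:360,150:470],None,fx=2.5,fy=2.5))
```

```text
True
touch 6.19 [616.4  17.6  80.5] F [-0.8 -0.7  5.2] w 27.0 60.2
z 6.44 [616.4  17.6  81.1] F [-0.3  0.4 -2.2] w 27.2 59.1
end 9.66 [434.3  43.5  81.3] F [-0.  -0.4 -2. ] w 26.9 59.2
```

View pics/s1.png

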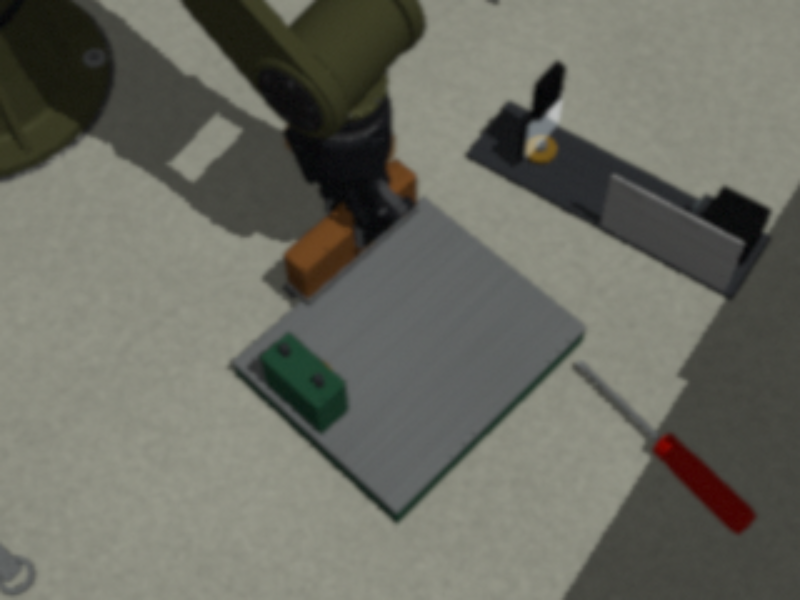

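The bed is bare from (235,365) to (585,325), with the scraper overhanging its near edge at (350,230). Back to the bench with it.

Run:
```python
from h import *
bot.servo_line(bed(-104,34,190),speed=200)
bot.move_to([*S,190],down(-91)); st('over')
bot.servo_line([*S,65],speed=200)
print(bot.servo_line([*S,48],speed=20,until_force=6)); st('down')
bot.move_gripper(85); st('open')
bot.servo_line([*S,190],speed=250)
bot.move_to([420,-150,300],down(-60)) ; st('up')
for n in('top','scene'):
    c=cam(n)
    if n=='scene': cv2.imwrite('pics/s2.png',cv2.resize(c['image'][60:420,80:480],None,fx=1.8,fy=1.6))
import m
for n in('top','scene'): m.meas(n)
```

```text
over 11.7 [ 468.2 -299.7  189.7] F [-0.1  0.4 -2.1] w 26.9 59.2
True
down 13.17 [ 467.9 -300.7   50.5] F [-0.4  0.3  6.1] w 27.1 60.3
open 13.77 [ 467.5 -300.4   49.9] F [-0.1 -0.5 -0.1] w 85.3 0.0
up 15.27 [ 420.1 -150.5  298.7] F [0.8 0.2 0.1] w 85.0 0.0
top bed 7735 c 532.7 -3.8 wh 240.0 200.7 ang 81.85 z 30.5 [648. 128.  34.]
top head 428 c 491.9 -97.5 wh 34.0 70.1 ang 81.42 z 85.7 [527. -78.  90.]
top scraper 126 c 523.4 -300.5 wh 27.6 28.5 ang 0.79 z 60.2 [ 537. -286.   66.]
top offcut 876 c 343.7 140.1 wh 99.6 45.3 ang 8.21 z 30.5 [394. 169.  36.]
top tab 116 c 505.0 246.8 wh 37.0 12.4 ang 85.66 z 126.0 [512. 265. 134.]
top mglass 87 c 504.1 247.9 wh 54.5 11.4 ang 88.47 z 81.1 [509. 275. 112.]
top cam 420 c 702.0 253.1 wh 51.2 43.5 ang 2.21 z 71.9 [728. 275.  77.]
top shade 100 c 660.7 212.9 wh 128.4 2.8 ang 2.01 z 88.6 [725. 216.  96.]
top plate 2528 c 593.3 249.2 wh 287.2 84.1 ang 2.31 z 8.4 [737. 296.  12.]
top tin 671 c 730.1 -221.0 wh 64.7 66.1 ang 45.06 z 100.4 [ 764. -186.  107.]
top jar 439 c 656.2 -356.1 wh 52.0 47.7 ang 0.37 z 80.5 [ 682. -332.   87.]
scene bed 7906 c 532.2 -5.1 wh 242.3 201.8 ang 81.69 z 30.6 [647. 126.  34.]
scene head 458 c 492.1 -99.7 wh 34.3 70.3 ang 81.14 z 85.6 [528. -79.  90.]
scene scraper 1025 c 467.0 -301.4 wh 28.6 141.4 ang 88.72 z 60.7 [ 538. -286.   66.]
scene offcut 661 c 343.5 137.3 wh 101.5 48.5 ang 9.39 z 30.7 [395. 166.  36.]
scene tab 116 c 505.9 243.7 wh 38.1 13.2 ang 83.33 z 125.2 [513. 263. 131.]
scene mglass 134 c 507.4 245.8 wh 52.8 13.5 ang 77.63 z 91.4 [512. 273. 112.]
scene cam 382 c 701.5 251.6 wh 54.0 47.3 ang 2.12 z 72.1 [729. 275.  77.]
scene shade 153 c 661.0 210.7 wh 128.8 7.8 ang 1.88 z 88.4 [725. 216.  94.]
scene plate 1396 c 554.6 245.7 wh 209.1 87.1 ang 0.5 z 8.6 [659. 290.  12.]
scene tin 1017 c 730.7 -220.3 wh 66.4 59.0 ang 0.04 z 100.6 [ 764. -191.  106.]
scene jar 685 c 656.0 -357.4 wh 52.6 44.9 ang 0.39 z 80.7 [ 682. -335.   86.]
```

View pics/s2.png

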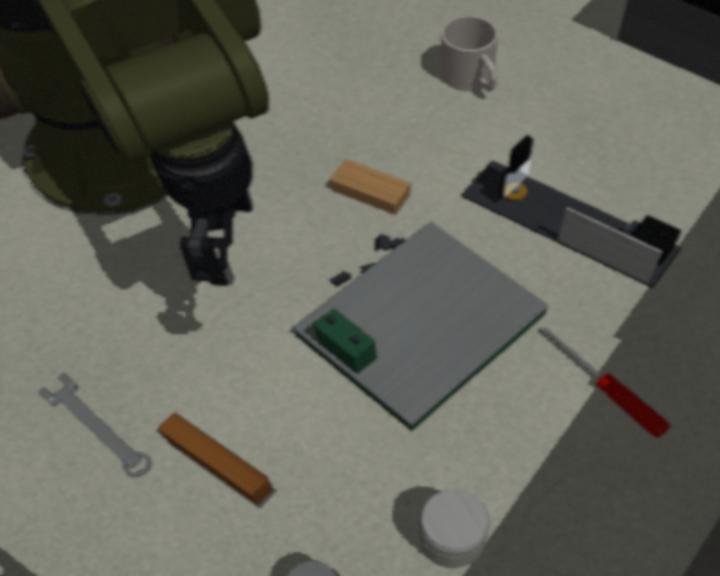

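Scraper stands at (215,455), clear of the bed. All four chips lie on the bench before the near edge, around (340,278), (368,268), (382,242) and (397,243). Bystanders have not moved. Now the mirror.

```bash
cat >> h.py <<'E'
PV=np.array([505.4,245.3])
def ty():
    q=bot.read_state()['tool_rot']; v=R.from_quat(q[[1,2,3,0]]).as_matrix()
    return np.degrees(np.arctan2(v[1,1],v[0,1])), v[2,2]
E
python3 - <<'E'
from h import *
mark=bed(-27.0,-73.3,48); d=mark[:2]-PV; ang=np.degrees(np.arctan2(d[1],d[0])); tgt=(ang+2.05)/2; print(mark,ang,tgt)
bot.move_to([*PV,230],down(-3.5)); st('above')
bot.servo_line([*PV,107],speed=120); st('at')
bot.move_gripper(4,50); st('grip'); print(ty())
for k in(.25,.5,.75,1): bot.move_to([*PV,107],down(-3.5+(tgt+3.5)*k))
bot.dwell(.4); st('turned'); print(ty(), bot.read_state()['moment'])
cs=cam('scene');ct=cam('top')
cv2.imwrite('pics/m2.png',np.hstack([cv2.resize(cs['image'][130:230,320:420],None,fx=4,fy=4),cv2.resize(ct['image'][200:300,170:270],None,fx=4,fy=4)]))
for c in(cs,ct):
    P=cloud(c); m=(np.hypot(*(P[...,:2]-PV).transpose(2,0,1))<34)&(P[...,2]>32)&(P[...,2]<78)
    q=P[m]; print(len(q),cv2.fitLine(q[:,:2].astype(np.float32),cv2.DIST_HUBER,0,.01,.01).ravel() if len(q)>5 else '')
E
```

```text
[495.34130094 -73.56440085  48.        ] -91.80681803367358 -44.87840901683679
above 16.88 [505.8 244.4 230.2] F [-0.2 -0.4  0.7] w 85.1 0.0
at 18.06 [505.8 245.4 107.8] F [-0.2  0.5 -0.1] w 84.8 0.0
grip 18.72 [505.  245.4 107.1] F [-5.6  0.2  4.2] w 11.1 49.8
(np.float64(-3.4887416243520954), np.float64(-0.9999994351036324))
turned 20.28 [504.6 245.5 107.1] F [-9.   0.3  7.4] w 11.2 50.1
(np.float64(-44.85298397087806), np.float64(-0.999998199529196)) [0.10992443 1.16234707 0.06023592]
285 [  0.71707386   0.69699717 503.46466    243.43169   ]
0
```

View pics/m2.png

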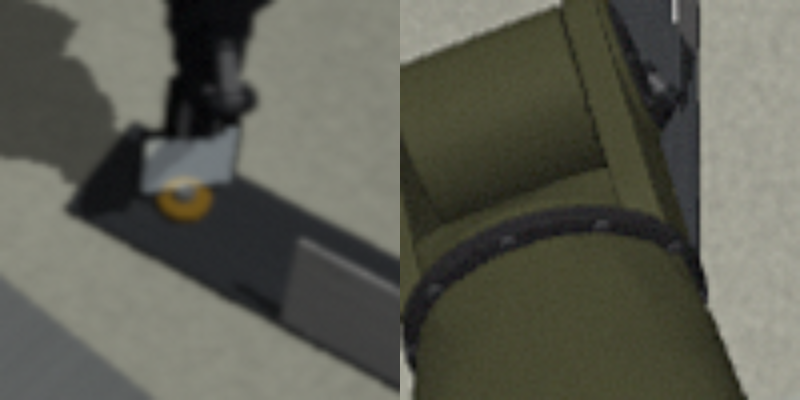

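The mirror is held by the tab and turned, with glass at (190,160) in the left half. I'll refine the depth check of its angle using interior glass points only.

Run:
```python
from h import *
for i in range(3):
    c=cam('scene'); P=cloud(c); m=(np.hypot(*(P[...,:2]-PV).transpose(2,0,1))<34)&(P[...,2]>28)&(P[...,2]<79)
    for e in(1,3,5):
        q=P[cv2.erode(m.astype(np.uint8),np.ones((e,e)))>0]; n=np.linalg.svd(q-q.mean(0),full_matrices=False)[2][2]; n*=np.sign(n[0])
        print(e,len(q),n.round(3),np.degrees(np.arctan2(n[1],n[0])).round(2), np.std((q-q.mean(0))@n).round(2))
print(ty()); st('')
```

```text
1 310 [ 0.702 -0.712  0.003] -45.4 1.84
3 214 [ 0.706 -0.708 -0.039] -45.08 1.48
5 145 [ 0.711 -0.699 -0.077] -44.5 1.28
1 311 [ 0.702 -0.713  0.004] -45.45 1.7
3 212 [ 0.703 -0.711 -0.021] -45.31 1.41
5 127 [ 0.702 -0.711 -0.049] -45.36 1.27
1 313 [ 0.703 -0.711  0.016] -45.35 1.67
3 214 [ 0.709 -0.705 -0.007] -44.82 1.33
5 140 [ 0.712 -0.702 -0.014] -44.6 1.32
(np.float64(-44.85218262417551), np.float64(-0.9999983441828085))
 20.53 [504.6 245.6 107.1] F [-9.3  0.7  5.5] w 11.8 50.1
```

The depth fit gives a mirror normal of about −45.1° against a target of −44.9°, well inside the ±1.2° that keeps the ray on the stud.

```bash
python3 -c "
from h import *
print(bot.finish_job())"
```

```text
the job is handed in; nothing more can be done
None
```

Job handed in at about 21 s: all four chips are off the bed, the scraper is back on the bench and released, and the arm is holding the mirror tab at about −44.9°, aimed at the stud by calculation and a depth check (the small camera's own view could not be checked).

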